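# Seat and lock the grill-shelf tool caddy

## Robot

A 6-joint arm with a two-finger parallel gripper is mounted at the origin on the work surface. World frame = base frame: x ahead of the robot, y to its left, z up, the work surface at z = 0. Lengths are in mm, angles in rad, forces in N, time in s.
With the tool pointing down it reaches from about 300 to 775 mm from the base axis. Payload 14.6 kg.
Tool frame: the origin (TCP) lies on the centre line of the jaws, within the pads' length; the fingertips stand 22 mm ahead of it and the grasp point (between the pads) lies 3 mm ahead of it (manip.tcp_to_tips is the distance from the TCP to the fingertips, in mm); z points along the fingers, y is the direction in which the jaws open and shut (so a half turn about z gives the same grasp; the last joint's range is limited). The gripper opens to 94 mm and grips with 3 to 60 N. Pads are 16 mm wide; open, the fingers measure 119 mm over their backs; the gripper's body (75 mm by 177 mm) begins 78 mm behind the grasp point.
Start: joints at [1.261, 0.3, 1.521, -0, 1.321, -0.067], TCP at [132.23, 533.858, 227.446] pointing down, gripper open.
Joint ranges: [-3.03, 3.03], [-0.79, 2.21], [0.23, 2.52], [-1.04, 4.18], [0, 3.07], [-2.55, 2.55]. Speed limits (rad/s): [2.22, 2.22, 2.57, 3.14, 3.14, 3.14].

## Interface

Orientations are given as [roll, pitch, yaw] about the fixed x, y, z axes, in that order (R = Rz(yaw) Ry(pitch) Rx(roll)).
In Python, from cell import manip, vision, workorder gives the robot as it stands.
- The arm moves only by the tool carry_out, never from a script. Its argument "deltas" is a list of rows, each a list of 3 entries, a list of its own where there are three numbers: the shift along the tool's x, y, z in cm, then the turn about the tool's z in degrees, then the opening, from 0 (shut) to 1 (fully open). A call has 1 to 20 rows; each row shifts and turns the commanded pose from where the row before left it, along the tool's axes as they then stand; what a row does not reach is not made up. A row lasts 1/12 s, in which the tool goes at most 41.7 mm and 7.16 degrees, less where a joint would pass 70% of its speed; a pose out of reach is approached as far as the arm can. A call with a gripper value outside its range is refused whole. The fingers move at their own pace and stop on an object; "grip_force" is the grip in N (left out, the last holds). Time passes only in rows, so rows that do not move let the fingers close. It gives the time, the measured TCP pose, the force and the opening at its end, in the units of the state.
- manip.read_state(): the state, without advancing time (a new reading comes with each control period).
- vision.camera(name): name is "side" or "top" or "wrist"; returns (picture, depth): 384x512x3 uint8, red, green, blue; 384x512 float32, mm along the optical axis (not along the pixel's ray), 0 where there is no reading.
- vision.calibration(name): a dict with "mtx" (3x3 intrinsics, pixels), "eye" and "orientation" of the camera in the world. Camera axes: x right, y down, z forward; pixel columns grow to the right and rows downward; lengths in mm; the calibration is good to about 2 mm. A picture is of the moment at which its call begins: read the wrist's pose just before it. calibration takes no time and is no camera call; for the wrist camera it gives the pose at the moment of the call.
- workorder.sign_off(): hands the job in, once; it reports no verdict.
The state is a dict: "clock": time; "joints": joint angles; "qd": joint speeds; "effort": joint torques, N m; "eef_pos": TCP position; "eef_rot": TCP orientation; "wrist_force": force on the tool from outside, world axes, zero at the start; "moment": the same for the moment, N m; "finger_gap": finger opening in mm.
Only numpy, scipy, OpenCV 4.12 (cv2) and the standard library are available. Lean on these libraries where they do the work, as an engineer would, in place of code of your own. Each camera call takes 0.05 s, during which the arm holds its last target.

## Task

Push the aluminium tool caddy along the cedar rim until it is fully home against the dark steel stop, leaving its toggle lever open meanwhile. Then push the lever over, past centre, away from the robot so that it snaps into its locked position, and back clear. Only push with the fingertips, without gripping or forcing anything, and leave the jar, thermometer, tongs and brush where they are.

Things in the scene. Friction and masses are not known exactly. Their poses are not given: they have to be found in the camera images.
- rim: Fixed cedar board 340 (x) x 460 (y) x 18 mm thick with a raised rim 24 mm thick along its y axis. Origin on the table surface (board underside), directly below the rim's centre line and half-way along it; the board reaches from x = -220 to +120 mm. Rim top 62 mm above the table. +x points away from the robot across the rim, +y to the left along it, z up. The steel stop sits on the rim near its -y end, top 84 mm above the table. The body's place and yaw (within 0.25 rad) vary.
- caddy (a joint): How far the aluminium caddy has slid along the rim in the rim's -y direction, towards the stop, in m: 0 is farthest from the stop, 0.120 is home, touching its bumper. The caddy is 130 mm long along y; its open bin, 78 mm deep in x and 75 mm high above the table (underside 22 mm above the table), hangs behind the rim (+x). It cannot leave the rim; about 4 N of sliding friction, and it stays where it is left.
- caddy_side (a point): Centre of the outer face of the caddy bin's end wall that looks to the rim's +y, the side away from the stop: 50 mm above the table, 57 mm behind (+x of) the rim's centre line. The flat wall there measures 78 mm in x by 53 mm high, so pushing on it towards -y slides the caddy to the stop. Moves with the caddy.
- stop_face (a point): Centre of the stop's +y face, the face of a thin rubber bumper that gives about 3 mm at 20 N, above the rim's centre line and 66 mm above the table; the caddy's -y end meets it when home.
- lever (a joint): Toggle lever angle, rad: 0 open, leaning 0.42 from upright to the robot (rim -x); 0.42 upright, the centre; 0.84 locked, leaning 0.42 to rim +x. Pivot axis along rim y. A spring drives it to the nearer end (0.25 N m at the ends, zero at centre): 3 to 5 N at the grip starts it (the grip rises 8 mm up to centre); past centre it snaps over.
- lever_grip (a point): Centre of the smooth, slippery black round-ended grip of the toggle lever, 20 mm diameter, about 38 mm long, 80 mm from the pivot along the lever; below it the lever is a steel bar 16 mm wide. The lever's end is 98 mm from the pivot, so 190 mm above the table when upright: fingertips much below the grip let it foul the hand above. Moves with lever and caddy.
- lever_pivot (a point): The lever's pivot, over the rim's centre line at mid-length of the caddy, 92 mm above the table, between two steel cheeks whose tops are 104 mm above the table. Moves with the caddy.
- jar: Bystander: squat glass jar with steel screw lid, 72 mm diameter, 68 mm high, standing on the board in front of the rim. Origin at the centre of its underside.
- thermometer: Bystander: steel meat thermometer lying on the board in front of the rim, plain dial 52 mm diameter and 14 mm high, probe reaching 83 mm from the dial's centre along its own -y. Origin under the dial's centre.
- tongs: Bystander: small steel tongs with two orange silicone tips, lying on the board in front of the rim, about 165 mm long along own y (tips to -y), 60 mm wide, 14 mm high. Origin on the board, under the arms' middle.
- brush: Bystander: grey plastic grill brush, 245 mm long along own y, 50 mm wide, 38 mm high, lying on the table beyond the board's -y end. Origin on the table, 115 mm from the handle's end.

How it is judged:
By the outcome, as a careful person would: the job done as asked, in the order asked, and still so for the second after the job is handed in, with the robot touching nothing.
It also fails if it takes over 45 s, if anything falls off the work surface, if the arm or the gripper's body presses on something with over 40 N, if the wrist force passes 120 N, or if a joint passes its speed limit or range.

## Working session

There is one attempt and no reset: what is moved stays moved. The work goes in short steps, Python scripts to look and compute and a tool call to move; the robot and the scene stay as the last step left them, time stands still between calls to the robot, and variables do not carry over. Pictures are saved under pics/ and viewed, and the job is handed in when it is done.

Besides the shell and the picture viewer there is one more tool, called after ">>>" as a command line: name --argument value ..., lists and objects as JSON in quotes. carry_out: Moves the arm, as the interface text tells. Its arguments: {"type":"object","properties":{"deltas":{"type":"array","items":{"type":"array"}},"grip_force":{"type":"number"}},"required":["deltas"]}

```bash
mkdir -p pics
cat > h.py <<'E'
import numpy as np, cv2, pickle
from cell import manip, vision, workorder
from scipy.spatial.transform import Rotation as R
def snap(n,tag):
    c=vision.calibration(n); p,d=vision.camera(n)
    cv2.imwrite(f'pics/{tag}.png',p[:,:,::-1]); np.savez(f'pics/{tag}.npz',d=d,p=p)
    pickle.dump(c,open(f'pics/{tag}.pkl','wb')); return c,p,d
def load(tag):
    z=np.load(f'pics/{tag}.npz'); return pickle.load(open(f'pics/{tag}.pkl','rb')),z['p'],z['d']
def rot(c):
    o=np.array(c['orientation'],float)
    return o if o.shape==(3,3) else R.from_euler('xyz',o).as_matrix()
def pt(c,d,u,v,z=None):
    K=np.array(c['mtx']);ray=rot(c)@np.linalg.inv(K)@[u,v,1];e=np.array(c['eye'],float)
    s=d[int(round(v)),int(round(u))] if z is None else (z-e[2])/ray[2]
    return e+s*ray
E
python3 - <<'E'
from h import *
for n in ['top','side']:
    c,p,d=snap(n,n+'0'); print(n,c)
print(manip.read_state(), manip.tcp_to_tips)
E
```

```text
top {'mtx': array([[466.69479537,   0.        , 259.91256102],
       [  0.        , 466.69479537, 186.58835844],
       [  0.        ,   0.        ,   1.        ]]), 'eye': array([ 456.48430879,  -74.46574707, 1126.99440144]), 'orientation': array([-3.05258143, -0.00424054, -1.57044266])}
side {'mtx': array([[414.38379996,   0.        , 257.03990382],
       [  0.        , 414.38379996, 188.62972588],
       [  0.        ,   0.        ,   1.        ]]), 'eye': array([  10.07325492, -641.75558061,  595.51829608]), 'orientation': array([-2.10422554, -0.01725421, -0.7273261 ])}
{'clock': 0.1, 'joints': array([ 1.26142546e+00,  3.00409307e-01,  1.52148791e+00, -7.07192895e-06,
        1.32069894e+00, -6.65750333e-02]), 'qd': array([ 0.00053625, -0.00096092, -0.00081222, -0.00022855,  0.00136377,
       -0.00041331]), 'effort': array([ 1.90902210e-03, -5.32645226e+01, -3.53282654e+01,  7.09974580e-02,
        2.34579819e-02, -9.17158445e-05]), 'eef_pos': array([132.15947688, 533.67878661, 226.95962645]), 'eef_rot': array([-3.14059091e+00, -5.99242091e-05,  2.89879854e+00]), 'wrist_force': array([-0.45514806, -0.44361314, -0.72098892]), 'moment': array([-0.02493411, -0.00717145, -0.01191156]), 'finger_gap': 93.84171653161397} 22.0
```

View pics/top0.png

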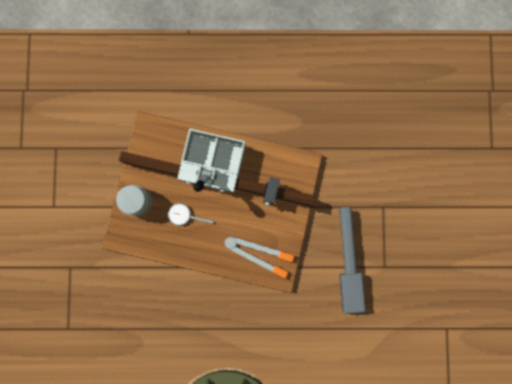

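View pics/side0.png

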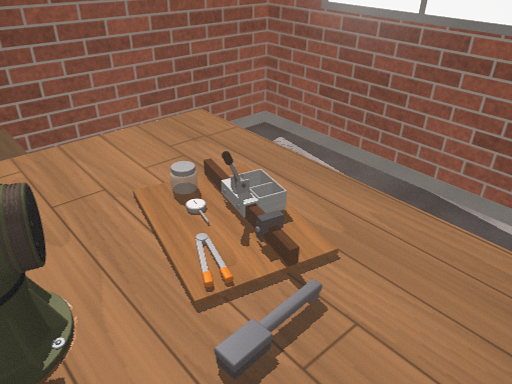

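The top view has the image top along +x and image right along -y. The caddy is at about (212,160), the stop at (272,191) and the lever grip at (198,185). I'll enlarge it.

Run:
```python
from h import *
c,p,d=load('top0')
cv2.imwrite('pics/crop1.png',cv2.resize(p[100:300,95:345,::-1],None,fx=3.2,fy=3,interpolation=cv2.INTER_CUBIC)[:600,:800])
cv2.imwrite('pics/crop2.png',cv2.resize(p[115:215,110:335,::-1],None,fx=3.5,fy=3.5,interpolation=cv2.INTER_CUBIC))
```

```text
(no output)
```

View pics/crop2.png

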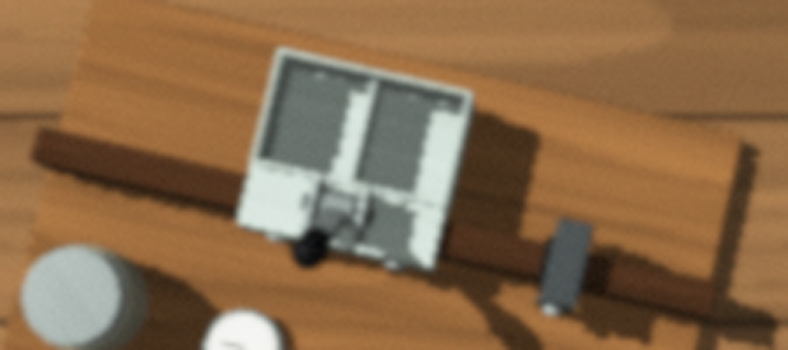

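In the crop the rim runs from about (38,143) to (716,298). The bin's corners are (280,48), (471,92), (437,268) and (238,220), and the grip is at (310,246). I'll fit the rim frame from depth and these pixels.

```bash
cat >> h.py <<'E'
def cloud(c,d):
    K=np.array(c['mtx']);H,W=d.shape
    u,v=np.meshgrid(np.arange(W),np.arange(H))
    X=np.stack([(u-K[0,2])/K[0,0]*d,(v-K[1,2])/K[1,1]*d,d],-1)@rot(c).T+np.array(c['eye'])
    X[d<=0]=np.nan
    return X
E
python3 - <<'E'
from h import *
c,p,d=load('top0')
o=lambda u,v:(110+u/3.5,115+v/3.5)
a=pt(c,d,*o(38.5,143),z=62);b=pt(c,d,*o(716,298),z=62)
print(a,b,np.linalg.norm(a-b))
yaw=np.arctan2(*( (a-b)[[1,0]]))-np.pi/2; print('yaw',yaw,'mid',(a+b)/2)
X=cloud(c,d)
# depth-based rim
mid=(a+b)/2
for it in range(4):
    ex=np.array([np.cos(yaw),np.sin(yaw)]);ey=np.array([-ex[1],ex[0]])
    L=X[...,:2]-mid[:2]; lx=L@ex; ly=L@ey; z=X[...,2]
    m=(abs(z-62)<6)&(abs(lx)<22)&((abs(ly-195)<28)|(abs(ly+50)<20)|(abs(ly+200)<25))
    # per-ly center
    A=np.c_[ly[m],np.ones(m.sum())]; k=np.linalg.lstsq(A,lx[m],rcond=None)[0]
    print(m.sum(),k,np.median(z[m]),ly[m].min(),ly[m].max())
    yaw-=k[0]; mid[:2]+=k[1]*ex
print('yaw',yaw,'mid',mid)
pr=lambda n,m:print(n,m.sum(),'lx',np.percentile(lx[m],[0,2,98,100]).round(1),'ly',np.percentile(ly[m],[0,2,98,100]).round(1),'z',np.percentile(z[m],[2,50,98]).round(1))
pr('board',(z>10)&(z<26)&(abs(lx)<260)&(abs(ly)<250))
pr('caddytop',(z>70)&(z<90)&(lx>15)&(lx<130)&(abs(ly)<200))
pr('stop',(z>76)&(z<92)&(abs(lx)<40)&(ly<-70)&(ly>-240))
pr('lever',(z>120)&(abs(lx)<120)&(abs(ly)<220))
pr('lever',(z>155)&(abs(lx)<120)&(abs(ly)<220))
for n,(u,v) in dict(c1=(280,48),c2=(471,92),c3=(437,268),c4=(238,220)).items():
    P=pt(c,d,*o(u,v),z=75)[:2]-mid[:2]; print(n,P@ex,P@ey)
m=(z>155)&(abs(lx)<120)&(abs(ly)<220); print(X[m].round(1))
E
```

```text
[622.31525719 240.81379684  62.        ] [ 520.51306134 -203.92685707   62.        ] 456.24328632344407
yaw -0.22502566878880015 mid [571.41415926  18.44346989  62.        ]
635 [ 0.00127698 -0.48920999] 61.723392788420824 -224.92845775865905 222.69043536634732
637 [ 0.00014295 -0.13706451] 61.723392788420824 -224.94303659554933 222.6861292556487
637 [2.46692915e-07 1.48100146e-06] 61.723392788420824 -224.94462618204307 222.68564420653314
637 [4.25725639e-10 2.55579655e-09] 61.723392788420824 -224.94462892125858 222.6856433655384
yaw -0.22644585057052533 mid [570.80371476  18.58338164  62.        ]
board 21443 lx [-219.9 -214.1  114.3  121. ] ly [-226.1 -217.6  225.1  234.5] z [13.3 17.8 24.7]
caddytop 367 lx [15.1 15.7 95.8 96.9] ly [-137.5 -134.6   88.9   89.6] z [70.2 74.9 85.5]
stop 287 lx [-27.8 -26.5  26.8  28.2] ly [-137.9 -137.1 -111.  -109.8] z [77.4 83.5 87.3]
lever 140 lx [-45.1 -44.   -8.6  -7.8] ly [14.1 14.3 31.8 32.4] z [121.5 175.  183.4]
lever 103 lx [-45.1 -44.2 -20.9 -19.7] ly [14.1 14.2 31.8 32.4] z [160.1 177.2 183.6]
c1 95.44469104260963 86.08588466037
c2 95.249
[... 1576 characters left out ...]
179.5]
 [540.1  43.6 179.6]
 [540.4  42.  176. ]
 [540.5  40.  175.2]
 [538.2  58.1 177.7]
 [537.9  55.6 180.9]
 [538.1  53.8 179.3]
 [537.9  51.5 181. ]
 [538.   49.6 180.1]
 [537.8  47.2 182.6]
 [538.1  45.6 179.7]
 [538.4  44.1 175.4]
 [538.4  41.9 176.1]
 [538.8  40.5 171.2]
 [536.4  58.4 175.4]
 [535.9  55.6 180.4]
 [536.1  53.9 178.2]
 [535.9  51.5 180.8]
 [535.9  49.5 180.6]
 [535.9  47.4 181.1]
 [535.9  45.4 180.9]
 [536.1  43.7 178.3]
 [536.3  41.9 176. ]
 [534.4  56.5 174.2]
 [534.   53.7 179.5]
 [534.2  52.  177.3]
 [533.9  49.5 180.2]
 [533.9  47.5 180.5]
 [534.2  45.9 176.7]
 [534.4  44.1 174.6]
 [532.2  52.1 175.9]
 [532.2  50.  176.1]
 [532.2  48.  176. ]
 [532.4  46.2 174.3]]
```

Rim frame: yaw -0.2264, origin (570.8, 18.6). The board edges come out at -220..+121 by ±230 and the rim top at 61.7, all as specified. The caddy's +y end is at ly≈88, the stop face at ly≈-110 and the lever at ly≈23, lx≈-33 (open), leaving about 67 mm to travel. The tool's y axis is already nearly along the rim's y.

I'll go to a point above the approach, (lx, ly) = (57, 125).

>>> carry_out --deltas '[[[0, 0, 0], -0.94, 0], [[-1.5, -0.7, 0], 0, 0], [[-3.0, -1.4, 0], 0, 0], [[-3.0, -1.4, 0], 0, 0], [[-3.0, -1.4, 0], 0, 0], [[-3.0, -1.4, 0], 0, 0], [[-3.0, -1.4, 0], 0, 0], [[-3.0, -1.4, 0], 0, 0], [[-3.0, -1.4, 0], 0, 0], [[-3.0, -1.4, 0], 0, 0], [[-3.0, -1.4, 0], 0, 0], [[-3.0, -1.4, 0], 0, 0], [[-3.0, -1.4, 0], 0, 0], [[-3.0, -1.4, 0], 0, 0], [[-3.0, -1.4, 0], 0, 0], [[-3.0, -1.4, 0], 0, 0], [[-3.0, -1.4, 0], 0, 0], [[-3.0, -1.4, 0], 0, 0], [[-3.0, -1.4, 0], 0, 0], [[-3.0, -1.4, 0], 0, 0]]' --grip_force 30

```text
clock: 1.77
eef_pos: [616.0, 155.6, 227.2]
eef_rot: [-3.141, -0.0, 2.916]
wrist_force: [-0.1, 0.0, 0.8]
finger_gap: 0.4
```

```bash
cat >> h.py <<'E'
YAW=-0.22645; MID=np.array([570.8,18.58]); EX=np.array([np.cos(YAW),np.sin(YAW)]); EY=np.array([-EX[1],EX[0]])
def loc(P): L=np.asarray(P)[...,:2]-MID; return np.stack([L@EX,L@EY,np.asarray(P)[...,2]],-1)
def st():
    s=manip.read_state(); f=s['wrist_force']
    print('t',round(s['clock'],2),'TCP local',loc(s['eef_pos']).round(1),'rot',np.round(s['eef_rot'],4),'yaw want',round(YAW+np.pi,4),'F local',np.round([f[:2]@EX,f[:2]@EY,f[2]],2),'gap',round(s['finger_gap'],1))
E
python3 -c "
from h import *
st()"
```

```text
t 1.77 TCP local [ 13.3 143.7 227.2] rot [-3.1415e+00 -3.0000e-04  2.9161e+00] yaw want 2.9151 F local [-0.14 -0.01  0.77] gap 0.4
```

>>> carry_out --deltas '[[[-2.2, -0.9, 0], 0, 0], [[-2.2, -0.8, 0], 0, 0], [[0, 0, 2.0], 0, 0], [[0, 0, 2.8], 0, 0], [[0, 0, 2.8], 0, 0], [[0, 0, 2.8], 0, 0], [[0, 0, 2.8], 0, 0], [[0, 0, 2.0], 0, 0], [[0, 0, 1.5], 0, 0], [[0, 0, 0], 0, 0], [[0, 0, 0], 0, 0]]'

```text
clock: 2.68
eef_pos: [653.8, 130.4, 60.1]
eef_rot: [-3.141, -0.001, 2.916]
wrist_force: [0.1, 0.2, -0.2]
finger_gap: 0.4
```

```bash
python3 -c "
from h import *
st()
c,p,d=snap('side','side1')
cv2.imwrite('pics/side1c.png',cv2.resize(p[110:280,130:350,::-1],None,fx=3.5,fy=3.5,interpolation=cv2.INTER_CUBIC)[:600,:800])
c,p,d=snap('top','top1')
st()"
```

```text
t 2.68 TCP local [ 55.7 127.6  60.1] rot [-3.1411e+00 -1.2000e-03  2.9158e+00] yaw want 2.9151 F local [ 0.01  0.2  -0.17] gap 0.4
t 2.78 TCP local [ 56.5 127.9  61.8] rot [3.1410e+00 1.6000e-03 2.9155e+00] yaw want 2.9151 F local [-0.41  0.35  0.13] gap 0.5
```

View pics/side1c.png

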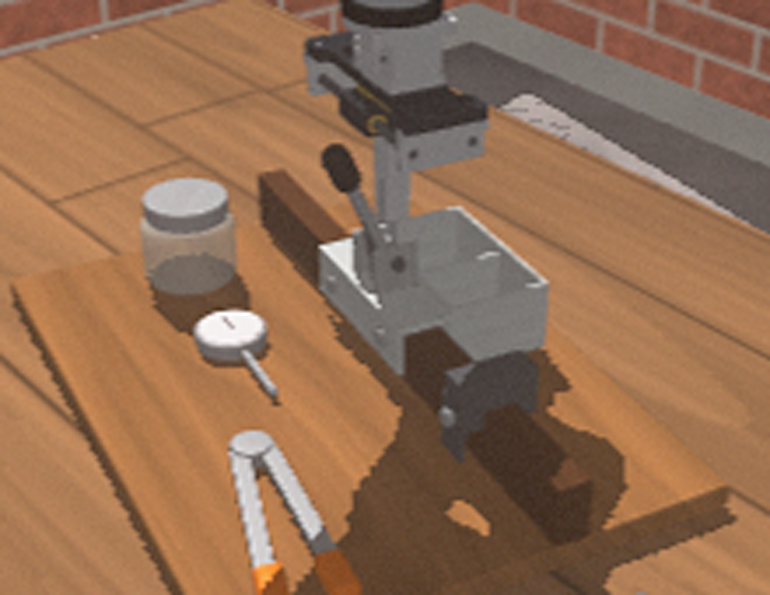

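View pics/top1.png

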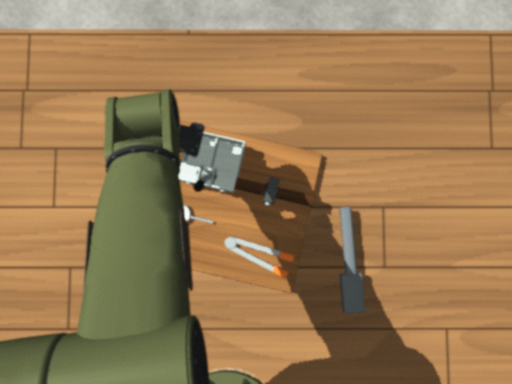

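The side crop shows the shut fingers just beyond the bin's +y end wall, with the lever still open. I'll check the hand-to-lever clearance from depth before moving in.

```bash
python3 -c "
from h import *
c,p,d=load('side1'); X=loc(cloud(c,d))
z=X[...,2]; m=(z>125)&(abs(X[...,0])<200)&(abs(X[...,1])<260)
for lo,hi in [(95,120),(125,150),(150,170),(170,190),(190,230)]:
  k=m&(z>lo)&(z<hi) if lo>95 else (z>lo)&(z<hi)&(abs(X[...,0])<200)&(abs(X[...,1])<260)
  for n,kk in (('lever?',k&(X[...,1]<45)&(X[...,0]<15)),('hand',k&~((X[...,1]<45)&(X[...,0]<15)))):
    if kk.sum(): print(lo,hi,n,kk.sum(),np.percentile(X[kk][:,:2],[1,99],axis=0).round().tolist())
"
```

```text
95 120 lever? 142 [[-20.0, 0.0], [13.0, 40.0]]
95 120 hand 63 [[46.0, 112.0], [65.0, 140.0]]
125 150 lever? 37 [[-35.0, 14.0], [-16.0, 25.0]]
125 150 hand 204 [[22.0, 44.0], [89.0, 205.0]]
150 170 lever? 58 [[-46.0, 11.0], [-24.0, 23.0]]
150 170 hand 356 [[22.0, 39.0], [88.0, 208.0]]
170 190 lever? 57 [[-47.0, 11.0], [-30.0, 28.0]]
170 190 hand 541 [[22.0, 36.0], [87.0, 213.0]]
190 230 hand 411 [[21.0, 84.0], [87.0, 142.0]]
```

The hand is at lx ≥ 21 and the lever at lx ≤ -16 at those heights, so it's clear. I'll move to contact and push gently to about 13 mm short of home.

>>> carry_out --deltas '[[[0, -0.8, 0], 0, 0], [[0, -0.8, 0], 0, 0], [[0, -0.6, 0], 0, 0], [[0, -0.3, 0], 0, 0], [[0, -0.3, 0], 0, 0], [[0, -0.3, 0], 0, 0], [[0, -0.4, 0], 0, 0], [[0, -0.5, 0], 0, 0], [[0, -0.5, 0], 0, 0], [[0, -0.5, 0], 0, 0], [[0, -0.5, 0], 0, 0], [[0, -0.5, 0], 0, 0], [[0, -0.5, 0], 0, 0], [[0, -0.5, 0], 0, 0], [[0, -0.5, 0], 0, 0], [[0, -0.4, 0], 0, 0], [[0, -0.4, 0], 0, 0], [[0, -0.3, 0], 0, 0]]'

```text
clock: 4.28
eef_pos: [634.6, 46.2, 60.4]
eef_rot: [-3.142, -0.0, 2.915]
wrist_force: [2.1, 3.6, 3.0]
finger_gap: 0.7
```

```bash
python3 -c "
from h import *
st()"
```

```text
t 4.28 TCP local [56.  41.2 60.4] rot [-3.1415e+00 -1.0000e-04  2.9150e+00] yaw want 2.9151 F local [1.28 4.02 3.04] gap 0.7
```

The push force is 4 N, which matches the stated friction. Now closing slowly on the stop.

>>> carry_out --deltas '[[[0, -0.2, 0], 0, 0], [[0, -0.2, 0], 0, 0], [[0, -0.1, 0], 0, 0], [[0, -0.1, 0], 0, 0], [[0, 0, 0], 0, 0]]'

```text
clock: 4.7
eef_pos: [633.3, 40.7, 60.4]
eef_rot: [-3.141, -0.0, 2.915]
wrist_force: [1.3, 1.3, 2.2]
finger_gap: 0.5
```

```bash
python3 -c "
from h import *
st()"
```

```text
t 4.7 TCP local [55.9 35.5 60.4] rot [-3.1414e+00 -2.0000e-04  2.9152e+00] yaw want 2.9151 F local [1.02 1.58 2.18] gap 0.5
```

>>> carry_out --deltas '[[[0, -0.1, 0], 0, 0], [[0, -0.1, 0], 0, 0], [[0, -0.1, 0], 0, 0], [[0, 0, 0], 0, 0]]'

```text
clock: 5.03
eef_pos: [632.5, 37.7, 60.3]
eef_rot: [-3.141, -0.0, 2.915]
wrist_force: [1.5, 2.2, 1.4]
finger_gap: 0.9
```

```bash
python3 -c "
from h import *
st()"
```

```text
t 5.03 TCP local [55.9 32.5 60.3] rot [-3.1414e+00 -3.0000e-04  2.9151e+00] yaw want 2.9151 F local [0.98 2.47 1.4 ] gap 0.9
```

>>> carry_out --deltas '[[[0, -0.1, 0], 0, 0], [[0, -0.1, 0], 0, 0], [[0, 0, 0], 0, 0]]'

```text
clock: 5.28
eef_pos: [632.1, 35.7, 60.3]
eef_rot: [-3.141, -0.0, 2.915]
wrist_force: [2.1, 3.0, 1.1]
finger_gap: 0.5
```

```bash
python3 -c "
from h import *
st()
c,p,d=snap('side','side2')
cv2.imwrite('pics/side2c.png',cv2.resize(p[150:270,190:330,::-1],None,fx=5,fy=5,interpolation=cv2.INTER_CUBIC)[:600,:800])
"
```

```text
t 5.28 TCP local [55.9 30.5 60.3] rot [-3.1415e+00 -4.0000e-04  2.9151e+00] yaw want 2.9151 F local [1.42 3.36 1.11] gap 0.5
```

View pics/side2c.png

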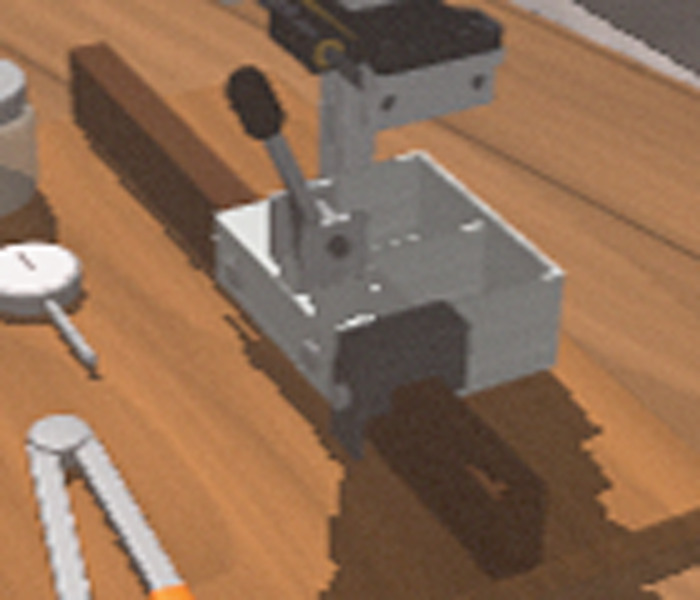

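The caddy is visually at or nearly at the stop (crop around (340,330)) with the lever still open. The force is still only friction, so I'll continue 1 mm at a time.

>>> carry_out --deltas '[[[0, -0.1, 0], 0, 0], [[0, -0.1, 0], 0, 0], [[0, 0, 0], 0, 0]]'

```text
clock: 5.58
eef_pos: [632.0, 35.6, 60.4]
eef_rot: [3.139, 0.0, 2.916]
wrist_force: [5.2, 15.2, -1.0]
finger_gap: 0.4
```

```bash
python3 -c "
from h import *
st()"
```

```text
t 5.58 TCP local [55.9 30.3 60.4] rot [3.1390e+00 4.0000e-04 2.9157e+00] yaw want 2.9151 F local [ 1.7  15.94 -1.03] gap 0.4
```

The force jumped to 16 N with no further travel (TCP ly 30.4), so the caddy is home against the bumper. That puts the lever at ly≈-47. I'll back off, rise and go in front of the lever.

>>> carry_out --deltas '[[[0, 0.5, 0], 0, 0], [[0, 1.0, 0], 0, 0], [[0, 1.5, 0], 0, 0], [[0, 1.5, 0], 0, 0], [[0, 0, -2.0], 0, 0], [[0, 0, -3.0], 0, 0], [[0, 0, -3.0], 0, 0], [[0, 0, -3.0], 0, 0], [[0, 0, -3.0], 0, 0], [[0, 0, -2.5], 0, 0], [[0, 0, -1.0], 0, 0], [[0, 0, 0], 0, 0]]'

```text
clock: 6.58
eef_pos: [642.6, 78.8, 237.7]
eef_rot: [3.141, 0.004, 2.916]
wrist_force: [0.3, -0.4, -0.1]
finger_gap: 0.5
```

```bash
python3 -c "
from h import *
st()
c,p,d=snap('side','side3')
cv2.imwrite('pics/side3c.png',cv2.resize(p[130:270,190:330,::-1],None,fx=4.2,fy=4.2,interpolation=cv2.INTER_CUBIC)[:600,:800])
X=loc(cloud(c,d));z=X[...,2];m=(z>150)&(z<188)&(X[...,0]<0)&(X[...,0]>-70)&(abs(X[...,1]+47)<30)
print(m.sum(),np.percentile(X[m],[2,50,98],axis=0).round(1))
c,p,d=snap('top','top3')
cv2.imwrite('pics/top3c.png',cv2.resize(p[115:215,110:335,::-1],None,fx=3.5,fy=3.5,interpolation=cv2.INTER_CUBIC))
X=loc(cloud(c,d));z=X[...,2];m=(z>155)&(z<188)&(X[...,0]<0)&(X[...,0]>-70)&(abs(X[...,1]+47)<30)
print(m.sum(),np.percentile(X[m],[2,50,98],axis=0).round(1))
st()
"
```

```text
t 6.58 TCP local [ 56.5  74.8 237.7] rot [3.1406 0.0037 2.9158] yaw want 2.9151 F local [ 0.37 -0.3  -0.06] gap 0.5
122 [[-48.  -58.6 151.9]
 [-38.7 -54.2 169.9]
 [-25.9 -43.9 183.3]]
103 [[-44.3 -55.4 159.1]
 [-33.  -46.7 176.8]
 [-19.8 -37.3 182.8]]
t 6.68 TCP local [ 55.6  74.1 233.8] rot [-3.1410e+00 -1.7000e-03  2.9155e+00] yaw want 2.9151 F local [-0.28 -0.37 -0.95] gap 0.2
```

View pics/side3c.png

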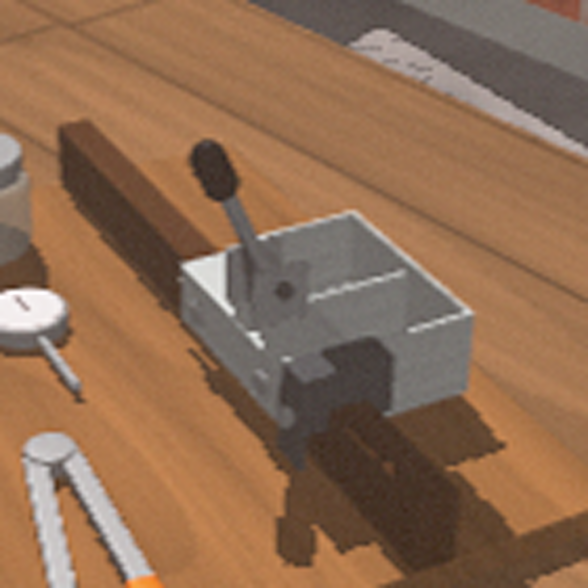

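View pics/top3c.png

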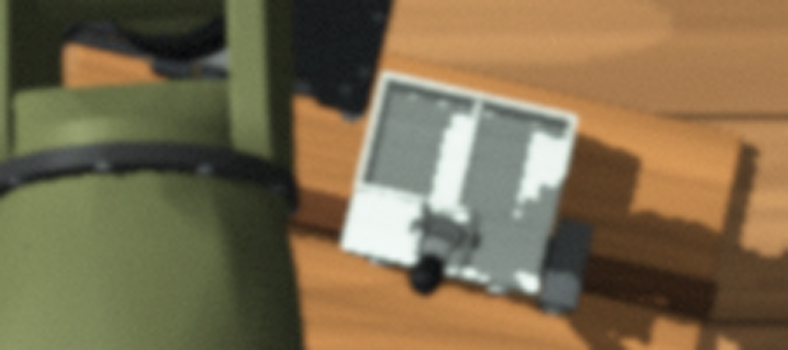

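Both views show the caddy against the stop and the lever still open, with the grip at ly≈-46.6, lx≈-33, top z≈183, as expected. Moving to (lx, ly) = (-90, -47), fingertips at z≈160.

>>> carry_out --deltas '[[[1.3, -1.1, 0], 0, 0], [[2.7, -2.2, 0], 0, 0], [[2.7, -2.2, 0], 0, 0], [[2.7, -2.2, 0], 0, 0], [[2.7, -2.2, 0], 0, 0], [[2.5, -2.2, 0], 0, 0], [[0, 0, 0], 0, 0], [[0, 0, 1.5], 0, 0], [[0, 0, 2.2], 0, 0], [[0, 0, 1.5], 0, 0], [[0, 0, 0], 0, 0], [[0, 0, 0], 0, 0]]'

```text
clock: 7.68
eef_pos: [472.0, -7.1, 182.2]
eef_rot: [-3.141, -0.003, 2.915]
wrist_force: [0.2, -0.6, 1.0]
finger_gap: 0.5
```

```bash
python3 -c "
from h import *
st()
c,p,d=snap('side','side4')
cv2.imwrite('pics/side4c.png',cv2.resize(p[110:270,150:330,::-1],None,fx=3.7,fy=3.7,interpolation=cv2.INTER_CUBIC)[:600,:800])
st()
"
```

```text
t 7.68 TCP local [-90.5 -47.2 182.2] rot [-3.1412 -0.0032  2.9153] yaw want 2.9151 F local [ 0.37 -0.49  0.98] gap 0.5
t 7.73 TCP local [-90.  -47.1 183.2] rot [-3.1414e+00 -1.2000e-03  2.9153e+00] yaw want 2.9151 F local [-0.15 -0.46  0.6 ] gap 0.5
```

View pics/side4c.png

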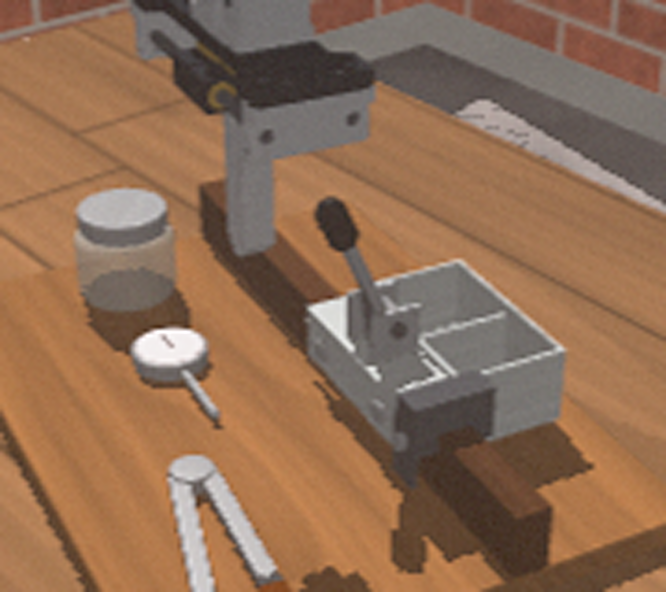

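The fingers are standing on the robot side of the lever, in line with it. I'll push along rim +x, checking the force part-way.

>>> carry_out --deltas '[[[-0.8, 0, 0], 0, 0], [[-1.0, 0, 0], 0, 0], [[-0.8, 0, 0], 0, 0], [[-0.4, 0, 0], 0, 0], [[-0.4, 0, 0], 0, 0], [[-0.5, 0, 0], 0, 0], [[-0.5, 0, 0], 0, 0], [[-0.5, 0, 0], 0, 0], [[-0.5, 0, 0], 0, 0], [[-0.5, 0, 0], 0, 0], [[-0.5, 0, 0], 0, 0], [[0, 0, 0], 0, 0]]'

```text
clock: 8.73
eef_pos: [535.6, -21.9, 183.4]
eef_rot: [-3.142, 0.0, 2.915]
wrist_force: [-0.4, 0.1, 0.2]
finger_gap: 0.6
```

```bash
python3 -c "
from h import *
st()
c,p,d=snap('side','side5')
cv2.imwrite('pics/side5c.png',cv2.resize(p[110:270,150:330,::-1],None,fx=3.7,fy=3.7,interpolation=cv2.INTER_CUBIC)[:600,:800])
"
```

```text
t 8.73 TCP local [-25.2 -47.4 183.4] rot [-3.1416e+00  5.0000e-04  2.9151e+00] yaw want 2.9151 F local [-0.42 -0.01  0.16] gap 0.6
```

View pics/side5c.png

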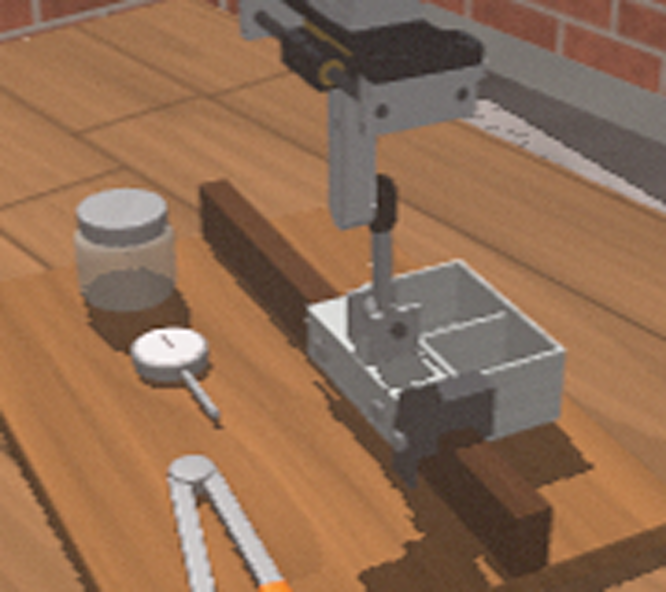

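The lever is nearly upright against the fingers at crop (382,200). Pushing on past centre.

>>> carry_out --deltas '[[[-0.5, 0, 0], 0, 0], [[-0.5, 0, 0], 0, 0], [[-0.5, 0, 0], 0, 0], [[-0.5, 0, 0], 0, 0], [[-0.3, 0, 0], 0, 0], [[0, 0, 0], 0, 0], [[0, 0, 0], 0, 0]]'

```text
clock: 9.37
eef_pos: [557.2, -26.9, 183.3]
eef_rot: [-3.142, -0.0, 2.915]
wrist_force: [0.7, -0.2, -0.5]
finger_gap: 0.7
```

```bash
python3 -c "
from h import *
st()
c,p,d=snap('side','side6')
cv2.imwrite('pics/side6c.png',cv2.resize(p[110:270,150:330,::-1],None,fx=3.7,fy=3.7,interpolation=cv2.INTER_CUBIC)[:600,:800])
"
```

```text
t 9.37 TCP local [ -3.  -47.3 183.3] rot [-3.1416e+00 -3.0000e-04  2.9152e+00] yaw want 2.9151 F local [ 0.73 -0.06 -0.46] gap 0.7
```

View pics/side6c.png

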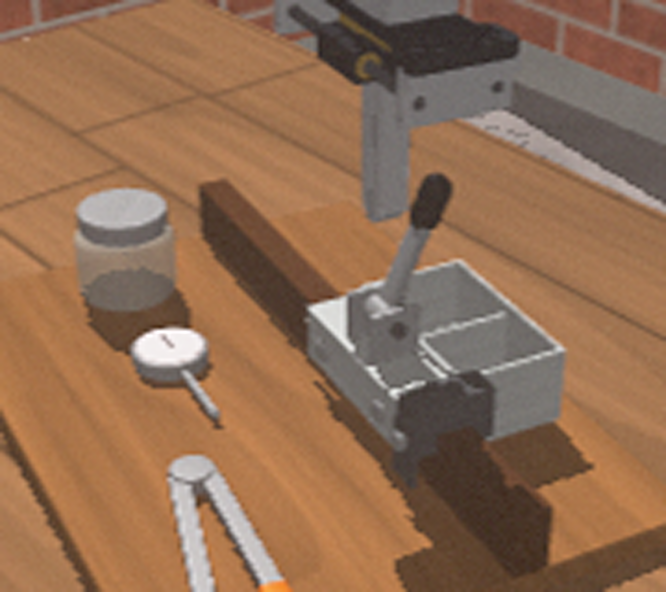

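The lever has snapped over, with the grip at crop (432,200) clear of the fingers. Backing off and out of the cameras' view for a final check.

>>> carry_out --deltas '[[[1.5, 0, 0], 0, 0], [[2.5, 0, 0], 0, 0], [[2.5, 0, 0], 0, 0], [[2.0, 0, 0], 0, 0], [[0, 0, -2.0], 0, 0], [[0, 0, -3.0], 0, 0], [[0, 0, -2.0], 0, 0], [[0.5, 2.0, 0], 0, 0], [[0.5, 3.0, 0], 0, 0], [[0.5, 3.0, 0], 0, 0], [[0.5, 3.0, 0], 0, 0], [[0.5, 3.0, 0], 0, 0], [[0.5, 3.0, 0], 0, 0], [[0.5, 3.0, 0], 0, 0], [[0.5, 3.0, 0], 0, 0], [[0.5, 2.0, 0], 0, 0], [[0, 0, 0], 0, 0], [[0, 0, 0], 0, 0]]'

```text
clock: 10.92
eef_pos: [486.3, 246.5, 253.2]
eef_rot: [-3.141, -0.0, 2.917]
wrist_force: [0.3, -0.5, 0.4]
finger_gap: 0.4
```

```bash
python3 -c "
from h import *
st()
c,p,d=snap('side','side7')
c,p,d=snap('top','top7')
cv2.imwrite('pics/top7c.png',cv2.resize(p[100:320,95:375,::-1],None,fx=2.7,fy=2.7,interpolation=cv2.INTER_CUBIC))
X=loc(cloud(c,d));z=X[...,2]
def pr(n,m): print(n,m.sum(),np.percentile(X[m],[2,50,98],axis=0).round(1).tolist())
pr('grip',(z>155)&(z<190)&(abs(X[...,0])<70)&(abs(X[...,1]+47)<30))
pr('bin',(z>70)&(z<79)&(X[...,0]>20)&(X[...,0]<110)&(X[...,1]<60)&(X[...,1]>-150))
pr('stop',(z>80)&(z<88)&(abs(X[...,0])<40)&(X[...,1]<-107)&(X[...,1]>-150))
_,p0,_=load('top0'); df=cv2.absdiff(p,p0).max(2)
for n,(u0,u1,v0,v1) in dict(jar=(112,156,180,220),therm=(165,217,202,230),tongs=(222,300,232,282),brush=(335,372,203,318)).items(): print(n,'diff',df[v0:v1,u0:u1].mean().round(1))
"
```

```text
t 10.92 TCP local [-133.5  203.1  253.2] rot [-3.1412e+00 -3.0000e-04  2.9169e+00] yaw want 2.9151 F local [ 0.36 -0.44  0.41] gap 0.4
grip 115 [[20.5, -55.3, 158.8], [31.7, -46.4, 175.7], [44.5, -37.5, 183.1]]
bin 214 [[20.2, -110.3, 70.8], [81.3, -39.8, 74.4], [96.4, 19.1, 78.2]]
stop 262 [[-26.1, -137.2, 80.4], [-0.4, -125.3, 83.4], [27.1, -112.4, 86.8]]
jar diff 18.5
therm diff 9.4
tongs diff 44.5
brush diff 12.9
```

View pics/top7c.png

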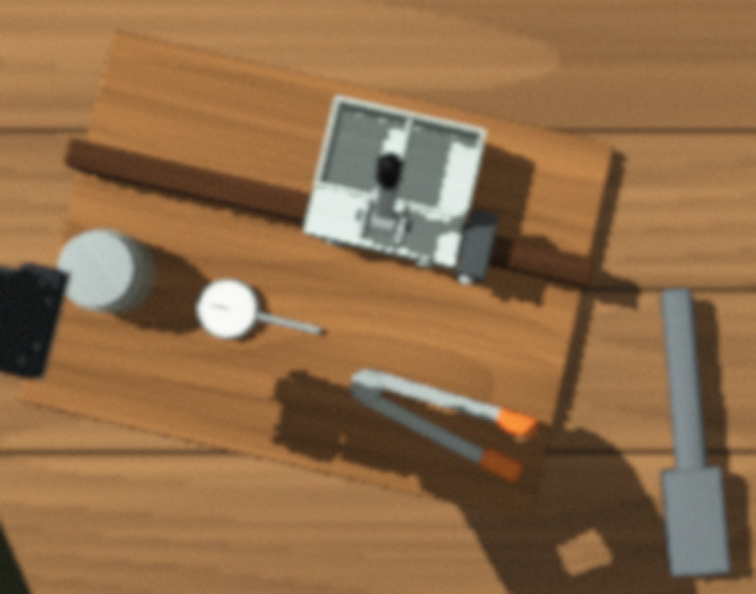

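View pics/side7.png

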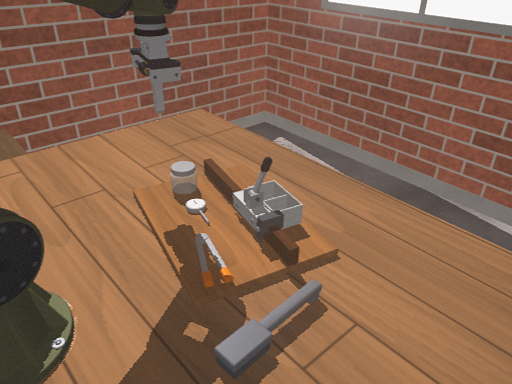

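The lever is locked: the grip is at lx +32, z 176, against +33 nominal. The caddy's end sits against the stop face, and the bystanders look unmoved; the tongs' image difference is shadow. Handing in.

```bash
python3 -c "
from h import *
print(workorder.sign_off()); st()"
```

```text
the job is handed in; nothing more can be done
None
the job is handed in; nothing more can be done
```

I pushed the caddy home against the stop with the lever open, then pushed the lever past centre until it snapped locked. I backed clear and handed the job in at about 11 s.

- **Caddy:** I pushed with shut fingertips on the bin's +y end wall. It slid at about 4 N, then the force rose to 16 N with no further travel, which showed it was home. After I backed off, the top camera put the bin's end at about -111 mm along the rim, level with the stop's face at about -112 mm.
- **Lever:** I saw it still open after the caddy was home. In the last top-camera check the grip was at +32 mm across the rim and about 176 mm high, leaning away from the robot; the locked position should be about +33 mm. The hand was well clear, with almost no force at the wrist.
- **Bystanders:** The jar, thermometer, tongs and brush look to be where they started in both cameras. The before-and-after image difference for the tongs was high (44.5), and 18.5 for the jar. I put this down to the arm's shadow, plus the hand showing beside the jar, because the outlines had not shifted. I judged that by eye and did not measure their poses separately.

No other check failed or disagreed.

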